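Show the collared mixer beater to the inspection camera

ROBOT

A 7-joint arm with a two-finger parallel gripper is mounted at the origin on the work surface. World frame = base frame: x ahead of the robot, y to its left, z up, the work surface at z = 0. Lengths are in m, angles in rad, forces in N, time in s.
With the tool pointing down it reaches from about 0.35 to 0.9 m from the base axis. Payload 8.1 kg.
Tool frame: the origin (TCP) lies at the very end of the fingers, on their centre line; the grasp point (between the pads) lies manip.tcp_to_grasp behind it (manip.tcp_to_grasp is the distance from the TCP to the grasp point, in m); x points along the fingers, z is the direction in which the jaws open and shut, and the axes are right-handed (so a half turn about x gives the same grasp; the last joint's range is limited). The gripper opens to 85 mm and grips with 20 to 120 N. Pads are 22 mm wide; open, the fingers measure 114 mm over their backs; the gripper's body (76 mm by 85 mm) begins 54 mm behind the grasp point. The pads swing forward as they close: fully open they stand 13 mm farther back than shut.
Start: joints at [-1.268, 0.434, 0.025, 1.573, -0.012, 1.134, -0.075], TCP at [0.247, 0.574, 0.231] pointing down, gripper open.
Joint ranges: [-2.62, 2.62], [-0.44, 2.09], [-1.27, 1.32], [0.08, 2.57], [-1.32, 4.46], [0.12, 2], [-2.74, 2.74]. Speed limits (rad/s): [2.22, 2.22, 3.01, 3.01, 3.14, 3.14, 3.14].

INTERFACE

Orientations are given as a rotation vector (axis times angle).
In Python, from station import manip gives the robot as it stands.
- The arm moves only by the shell command python3 -m creep 'ROWS' [OPENING] [FORCE]. ROWS is JSON, a list of rows, each an object of numbers: "x", "y", "z": the shift along the tool's x, y, z in mm; "spin": the turn about the tool's x in rad. A call has 1 to 10 rows; each row is the pose to reach, as a shift and turn from the pose measured when the call began, along the tool's axes at that moment; what a row does not reach only later rows make up. A row lasts 1/12 s, in which the tool goes at most 41.7 mm and 7.16 degrees, less where a joint would pass 70% of its speed; a pose out of reach is approached as far as the arm can. A call with a gripper value outside its range is refused whole. OPENING is the finger opening in mm, from 0 to 85.4, set as the call begins (- or left out, the last holds). The fingers move at their own pace and stop on an object; FORCE is the grip in N (left out, the last holds). Time passes only in rows, so rows that repeat a pose let the fingers close. It gives the time, the measured TCP pose, the force and the opening at its end, in the units of the state.
- manip.read_state(): the state, without advancing time (a new reading comes with each control period).
- manip.get_image(name): name is "side" or "top"; returns a dict with "image" (420x560x3 uint8, red, green, blue), "z_map" (420x560 float32, m along the optical axis (not along the pixel's ray), 0 where there is no reading), "K" (3x3 intrinsics, pixels), "distortion" ([k1, k2, p1, p2, k3] as OpenCV has them; the pictures are not rectified), "eye" and "orientation" of the camera in the world. Camera axes: x right, y down, z forward; pixel columns grow to the right and rows downward; lengths in m; the calibration is good to about 2 mm. A picture is of the moment at which its call begins.
- manip.close_job(): hands the job in, once; it reports no verdict.
The state is a dict: "time_s": time; "joint_positions": joint angles; "qd": joint speeds; "effort": joint torques, N m; "eef_pos": TCP position; "tcp_rot": TCP orientation; "ft_force": force on the tool from outside, world axes, zero at the start; "moment": the same for the moment, N m; "opening": finger opening in m.
Only numpy, scipy, OpenCV 4.12 (cv2) and the standard library are available. Lean on these libraries where they do the work, as an engineer would, in place of code of your own. Each camera call takes 0.05 s, during which the arm holds its last target.

TASK

Lift the beater with the blue collar out of the yellow drying cradle and hold it up to the inspection camera so that its coupling end points straight into the lens, on the lens's line of sight and about 80 mm in front of the glass. Finish like that, gripping the beater still in the air: the program ends while holding, nothing is put down. Touch nothing of the camera, and leave the plain beater, the mixer, the bowl, the crock, the jar and the mug where they are.

Things in the scene. Friction and masses are not known exactly. Their poses are not given: they have to be found in the camera images.
- collar_beater: stainless beater to show, 207 mm long, about 75 g, blue collar on its shank. Origin: on the shank axis at the place to grip, near the balance point. x: along the shank to the coupling end; roll about x arbitrary. Along x: shank 9 mm dia from -45 to +75 mm, collar 24 mm dia from +25 to +33, whisk cage 50 mm dia from -45 to -132. Starts level in one cradle slot, axis 40 mm above the counter
- coupling_tip (a point): very end of the collared beater's shank, on the axis, 75 mm along +x from that body's origin; same axes. The cross-shaped coupling, 15 mm wide, lies 1 to 13 mm before it
- plain_beater: the other beater: same in size, shape, origin and axes, but without a collar; it lies in the cradle's other slot and stays there
- cradle: fixed yellow drying cradle, base 120 x 150 x 6 mm; origin on the counter between its two slots, which run along x at y = +-45 mm. A beater's origin rests over x = 0 (within 3 mm), coupling end to +x. Two rails 8 mm thick at x = +50 and -32 mm carry the shank; their posts reach 46.5 mm up. Between the rails the shank is free for the fingers. Beaters lift straight up
- camera: inspection camera fixed to the counter: black round foot of 110 mm, post behind, white head with a ring light of 72 mm diameter and a black lens in its middle, pivoted 235 mm above the counter (top of all below 275 mm). Origin on the counter below that pivot; -x is where the camera faces seen from above (roughly to the robot). Nothing may touch it
- camera_tilt (a joint): tilt of the camera's head about its level pivot, in rad: 0 looks level, growing values look down towards the counter by that angle. It stays as found (0.1 to 0.4)
- lens (a point): centre of the lens's front glass, 30 mm in front of the head's pivot. Axes tilt with the head: the line of sight runs from here along this point's -x axis; y is level
- mixer: pink hand mixer, 85 x 200 x 142 mm, loose, origin under its middle; leave alone
- bowl: turquoise melamine bowl, 220 mm across, 85 mm high, loose, origin under its middle; leave alone
- crock: short white ceramic crock, 116 mm across, 120 mm high, with a wooden spatula standing upright in it up to 280 mm, loose, origin under its middle; leave alone
- jar: amber glass jar, 80 mm across, 130 mm high, loose, origin under its middle; leave alone
- mug: terracotta mug, 80 mm across, 90 mm high, loose, origin under its middle; leave alone
Things that resemble listed ones, but are neither listed nor needed, are in the scene too. Leave any pink look-alike of the collar_beater alone.

How it is judged:
On the way:
1. the collared beater has been lifted clear of the cradle in the fingers (contact force between the fingers and collar_beater above 1 N and contact force between collar_beater and cradle below 0.05 N and height (world z) of collar_beater above 0.08 m), for 0.2 s.
At the end, for the whole second after the job is handed in: The collared beater is held still in the fingers alone, over 100 mm above the counter, coupling end towards the lens: its tip 60 to 100 mm from the glass and within 12 mm of the line of sight sideways and in height, its shank within 0.14 rad of the line of sight (x of coupling_tip in the frame of lens between -0.1 and -0.06 m and y of coupling_tip in the frame of lens between -0.012 and 0.012 m and z of coupling_tip in the frame of lens between -0.012 and 0.012 m and x of collar_beater in the frame of lens below -0.125 m and angle between the x axis of collar_beater and the x axis of lens, either way round below 0.14 rad and height (world z) of collar_beater above 0.1 m and contact force between the fingers and collar_beater above 1 N and contact force between collar_beater and cradle below 0.05 N and linear speed of collar_beater below 0.02 m/s and angular speed of collar_beater below 0.15 rad/s); the arm keeps its last pose, push and grip.
It fails at once if the camera is touched (contact force between camera and anything else above 0.5 N).
It fails at once if the plain beater is moved out of its place (distance of plain_beater from where it was at the start of the episode above 0.015 m).
It fails at once if a bystander on the counter is pushed (distance of any of mixer, bowl, crock, jar, mug from where it was at the start of the episode above 0.02 m).
It also fails if it takes over 40 s, if anything falls off the work surface, if the arm or the gripper's body presses on something with over 40 N, if the wrist force passes 120 N, or if a joint passes its speed limit or range.

## Working session

There is one attempt and no reset: what is moved stays moved. The work goes in short steps, Python scripts to look and compute and a shell command to move; the robot and the scene stay as the last step left them, time stands still between calls to the robot, and variables do not carry over. Pictures are saved under pics/ and viewed, and the job is handed in when it is done.

```bash
ls; mkdir -p pics; python3 - <<'E'
from station import manip
import cv2,numpy as np
print(manip.read_state(), manip.tcp_to_grasp)
for n in("side","top"):
    d=manip.get_image(n)
    cv2.imwrite(f"pics/{n}0.png",d["image"][:,:,::-1]); np.savez(f"{n}0.npz",**d)
    print(n,d["K"],d["distortion"],d["eye"],d["orientation"])
E
```

```text
pics
{'time_s': 0.0, 'joint_positions': array([-1.26761483,  0.43523417,  0.02495078,  1.57410573, -0.0116098 ,
        1.13396873, -0.07511316]), 'qd': array([-0.00014231, -0.00187809, -0.00044032, -0.00160461,  0.00125202,
       -0.0004758 ,  0.00012949]), 'effort': array([ 5.47682134e-05, -6.70469141e+01,  1.02485429e+00, -3.16229618e+01,
        1.54986960e-02,  1.23339461e-02, -4.31773358e-06]), 'eef_pos': array([0.24654987, 0.57376997, 0.2305154 ]), 'tcp_rot': array([-0.9062218 ,  1.37556543,  0.90463208]), 'ft_force': array([-0.62816163, -0.44842253,  0.7356371 ]), 'moment': array([ 0.00335515, -0.0076432 ,  0.04326335]), 'opening': 0.0855354099034117} 0.0187
side [[500.48554775   0.         281.95533912]
 [  0.         500.48554775 214.22880359]
 [  0.           0.           1.        ]] [0.0636578 0.        0.        0.        0.       ] [-0.19003144 -0.8354906   1.00025877] [-2.13289413  0.76589948 -0.38227998]
top [[408.61023538   0.         279.95729418]
 [  0.         408.61023538 213.69940879]
 [  0.           0.           1.        ]] [-0.02278454  0.          0.          0.          0.        ] [ 0.40787653 -0.02978395  1.42917058] [-2.20120485  2.1603894  -0.05458596]
```

View pics/side0.png

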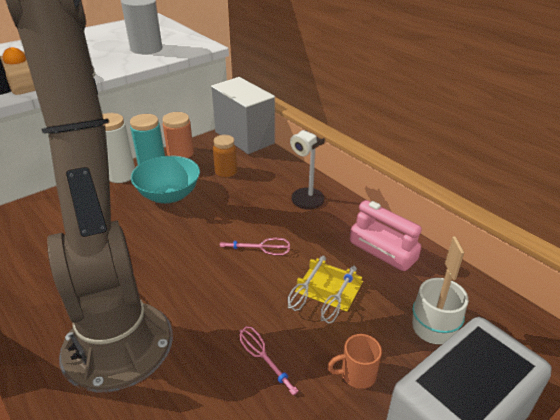

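View pics/top0.png

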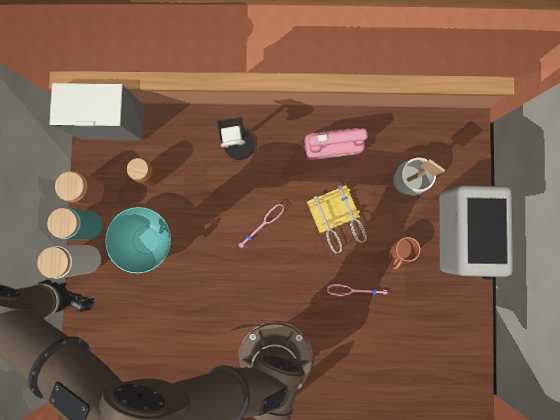

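```bash
cat > h.py <<'E'
import numpy as np,cv2
from scipy.spatial.transform import Rotation as R
def load(n): return dict(np.load(n+".npz"))
def ray(d,uv):
    p=cv2.undistortPoints(np.array([[uv]],float),d["K"],d["distortion"])[0,0]
    return R.from_rotvec(d["orientation"]).apply([p[0],p[1],1.]),d["eye"]
def tri(d1,u1,d2,u2):
    a,e=ray(d1,u1);b,f=ray(d2,u2)
    s=np.linalg.lstsq(np.c_[a,-b],f-e,rcond=None)[0]
    P=e+a*s[0];Q=f+b*s[1]
    return (P+Q)/2,np.linalg.norm(P-Q)
def onz(d,uv,z):
    a,e=ray(d,uv);return e+a*(z-e[2])/a[2]
def proj(d,P):
    rv=R.from_rotvec(d["orientation"]).inv()
    return cv2.projectPoints(np.atleast_2d(np.array(P,float)),rv.as_rotvec(),rv.apply(-d["eye"]),d["K"],d["distortion"])[0][:,0]
def cloud(d):
    z=d["z_map"];h,w=z.shape
    v,u=np.mgrid[0:h,0:w]
    p=cv2.undistortPoints(np.c_[u.ravel(),v.ravel()].astype(float)[:,None],d["K"],d["distortion"])[:,0]
    X=np.c_[p,np.ones(len(p))]*z.reshape(-1,1)
    return (R.from_rotvec(d["orientation"]).apply(X)+d["eye"]).reshape(h,w,3)
def crop(d,x0,y0,x1,y1,f,name):
    im=cv2.resize(d["image"][y0:y1,x0:x1,::-1],None,fx=f,fy=f,interpolation=cv2.INTER_CUBIC)
    for x in range((x0+9)//10*10,x1,10):cv2.putText(im,str(x),((x-x0)*f,8),0,.3,(255,255,255),1);cv2.line(im,((x-x0)*f+f//2,10),((x-x0)*f+f//2,14),(255,255,255),1)
    for y in range((y0+9)//10*10,y1,10):cv2.putText(im,str(y),(0,(y-y0)*f+f//2+3),0,.3,(255,255,255),1)
    cv2.imwrite("pics/"+name,im)
E
python3 - <<'E'
from h import *
s=load("side0");t=load("top0")
crop(s,280,250,380,330,8,"s_cr.png");crop(t,300,175,380,255,7,"t_cr.png")
crop(s,270,115,350,215,6,"s_cam.png");crop(t,205,105,275,175,8,"t_cam.png")
E
```

```text
(no output)
```

View pics/s_cr.png

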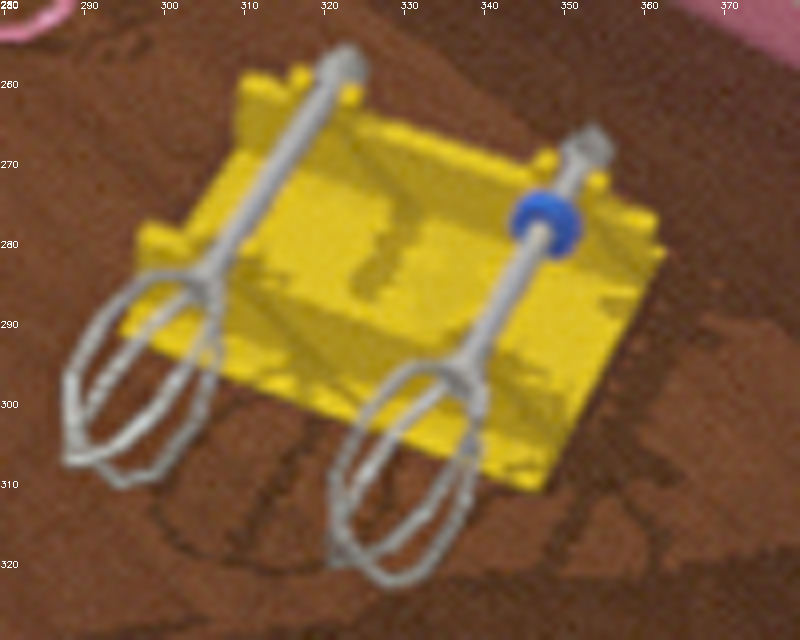

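View pics/t_cr.png

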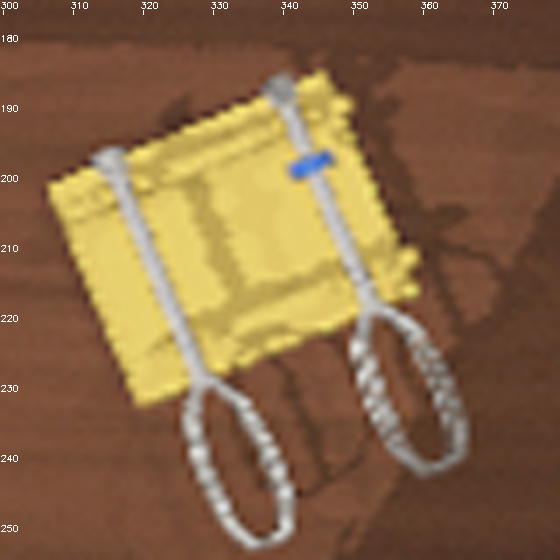

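View pics/s_cam.png

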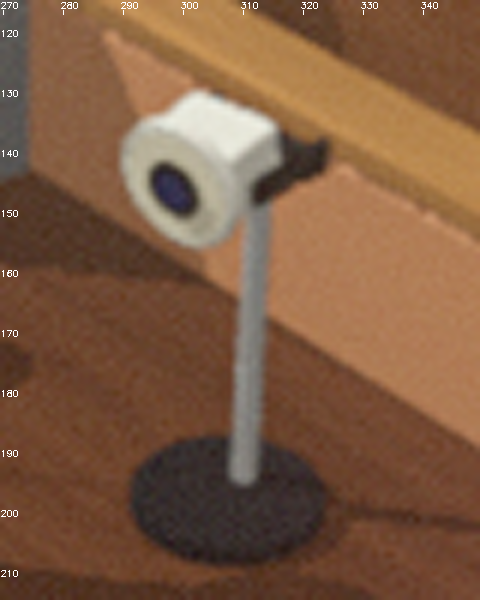

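View pics/t_cam.png

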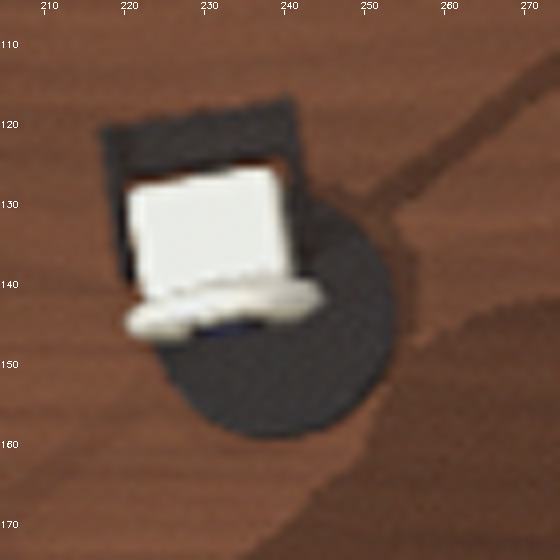

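Candidates for the wanted beater: steel with blue collar (top 344,198 / side 348,277), plain steel beater (top 322,220), pink ones with a blue ring (top 262,225 and 357,291). The crop confirms the stainless one with the blue collar, in the right-hand slot. The lens is at side (298.5,146); the foot centre is about top (237,141).

```bash
python3 - <<'E'
from h import *
np.set_printoptions(precision=4,suppress=True)
s=load("side0");t=load("top0");cs=cloud(s);ct=cloud(t)
for n,a,b in [("collar",(347.75,277.5),(343.9,198.1)),("tip",(354,266),(339.3,186.3)),("junction",(337.4,296),(352.6,217.8)),("plain tip",(322.3,256.6),(315,196)),("plainjunc",(304.5,284.5),(328.5,228.5))]:
    P,e=tri(s,a,t,b);print(n,P,e)
    i,j=map(round,a);print("  side depth",cs[j,i]);i,j=map(round,b);print("  top depth",ct[j,i])
# table noise
print("table",ct[225:235,290:300,2].mean(),ct[225:235,290:300,2].std(), cs[220:230,330:340,2].mean(),cs[220:230,330:340,2].std())
# ring points in side view: whiteish & region
im=s["image"].astype(int)
sub=np.zeros(im.shape[:2],bool);sub[125:160,285:315]=1
P=cs[sub];C=im[sub]
m=(C.min(1)>110)&(P[:,2]>.15)
print("white pts",m.sum())
print(cs[146,295:303]) 
print(cs[137:156:2,292])
sub=np.zeros(im.shape[:2],bool);sub[115:150,218:246]=1
imt=t["image"].astype(int);m=sub&(imt.min(2)>170)
print("top white",m.sum(),ct[m][:,2].min(),ct[m][:,2].max())
E
```

```text
collar [ 0.5557 -0.2248  0.0411] 0.0003121346436326471
  side depth [ 0.5518 -0.2292  0.0453]
  top depth [ 0.5544 -0.2229  0.0559]
tip [ 0.5955 -0.2083  0.0467] 0.0011482408069804393
  side depth [ 0.5962 -0.2084  0.0465]
  top depth [ 0.5962 -0.207   0.0454]
junction [ 0.4885 -0.2545  0.0408] 0.0010575728117409582
  side depth [ 0.4838 -0.2565  0.0456]
  top depth [ 0.4879 -0.2551  0.0477]
plain tip [ 0.5595 -0.1249  0.0427] 0.003559655501823222
  side depth [ 0.5521 -0.1285  0.0479]
  top depth [ 0.5609 -0.1261  0.0426]
plainjunc [ 0.4499 -0.1725  0.042 ] 0.002819471798665134
  side depth [ 0.4467 -0.1718  0.0453]
  top depth [ 0.4526 -0.1714  0.0438]
table -0.0010060107233047467 0.0028640125093345103 0.0094739143296278 0.0995974561310305
white pts 431
[[0.6813 0.1418 0.2303]
 [0.6847 0.1411 0.2294]
 [0.6857 0.1378 0.2305]
 [0.6848 0.1323 0.2334]
 [0.6851 0.1282 0.2351]
 [0.688  0.1269 0.2346]
 [0.6872 0.1216 0.2373]
 [0.6876 0.1177 0.239 ]]
[[ 0.6771  0.1516  0.2581]
 [ 0.6815  0.1564  0.2476]
 [ 0.6848  0.16    0.238 ]
 [ 0.6855  0.1606  0.2305]
 [ 0.6843  0.159   0.2248]
 [ 0.6849  0.1594  0.2174]
 [ 0.8877  0.3898  0.0274]
 [ 0.8862  0.3878  0.0203]
 [ 0.8874  0.3889  0.0105]
 [ 0.894   0.3961 -0.0042]]
top white 319 -0.004699895235846574 1.4291705842612306
```

```bash
python3 - <<'E'
from h import *
np.set_printoptions(precision=4,suppress=True)
s=load("side0");t=load("top0");cs=cloud(s);ct=cloud(t)
# face points: inside ellipse of ring in side view (centre lens), radius
for rad in (7,9,11):
    v,u=np.mgrid[0:420,0:560]
    m=np.hypot((u-298.5)/1,(v-146)/1.15)<rad
    P=cs[m];c=np.median(P,0);P=P[np.linalg.norm(P-c,axis=1)<.06]
    for k in range(6):
        c=P.mean(0);n=np.linalg.svd(P-c)[2][2];r=(P-c)@n;P=P[abs(r)<max(2.5*r.std(),.002)]
    n=n*np.sign(-n[0]);a,e=ray(s,(298.5,146));L=e+a*((c-e)@n)/(a@n)
    print(rad,len(P),r.std(),"n",n,"tilt",np.arcsin(-n[2]),"yaw(face dir)",np.degrees(np.arctan2(n[1],n[0])),"lens",L)
# top of head
m=np.zeros((420,560),bool);m[128:139,224:237]=1
P=ct[m];
for k in range(6):
    c=P.mean(0);n=np.linalg.svd(P-c)[2][2];r=(P-c)@n;P=P[abs(r)<max(2.5*r.std(),.002)]
n*=np.sign(n[2]);print("top",len(P),c,n,np.arccos(n[2]))
# top edges of head, sides: 
a=onz(t,(221.3,128.5),.265);b=onz(t,(223.5,141),.265);print("left edge dir",np.degrees(np.arctan2(*(a-b)[1::-1])))
a=onz(t,(238.3,126.5),.265);b=onz(t,(240.8,139),.265);print("right",np.degrees(np.arctan2(*(a-b)[1::-1])))
a=onz(t,(221.5,128.5),.265);b=onz(t,(238.3,126.3),.265);print("back",np.degrees(np.arctan2(*(b-a)[1::-1]))+90)
# foot
imt=t["image"].astype(int)
pts=np.array([(395,310),(385,355),(360,398),(325,425),(280,438),(230,425),(190,395),(160,355)],float)
px=np.c_[205+(pts[:,0]-4)/8,105+(pts[:,1]-4)/8]
W=np.array([onz(t,p,.012) for p in px])
A=np.c_[2*W[:,:2],np.ones(len(W))];x=np.linalg.lstsq(A,(W[:,:2]**2).sum(1),rcond=None)[0]
print("foot top",x[:2],np.sqrt(x[2]+x[:2]@x[:2]))
pts=np.array([(131,495),(140,527),(170,552),(228,564),(290,550),(317,527),(327,495),(310,460),(150,457),(180,440)],float)
px=np.c_[270+(pts[:,0]-3)/6,115+(pts[:,1]-3)/6]
W=np.array([onz(s,p,.006) for p in px])
A=np.c_[2*W[:,:2],np.ones(len(W))];x=np.linalg.lstsq(A,(W[:,:2]**2).sum(1),rcond=None)[0]
print("foot side",x[:2],np.sqrt(x[2]+x[:2]@x[:2]))
E
```

```text
7 170 0.0022370203208707685 n [-0.9729 -0.1742 -0.1522] tilt 0.15279759170631024 yaw(face dir) -169.84861836028006 lens [0.6867 0.1322 0.2327]
9 259 0.0025603218045914225 n [-0.9781 -0.1749 -0.113 ] tilt 0.11324053147982642 yaw(face dir) -169.85991582718188 lens [0.6874 0.1329 0.2321]
11 305 0.002698970345604946 n [-0.9763 -0.1808 -0.119 ] tilt 0.11929879216525884 yaw(face dir) -169.5110993107676 lens [0.6878 0.1333 0.2318]
top 143 [0.7166 0.1384 0.2622] [0.965  0.0302 0.2607] 1.3070923413254527
left edge dir 11.522000486256363
right 12.640130954765416
back 8.386201982429142
foot top [0.7429 0.142 ] 0.05228851178846892
foot side [0.7472 0.1459] 0.05806980681594115
```

```bash
python3 - <<'E'
from station import manip
from h import *
np.set_printoptions(precision=4,suppress=True)
o={}
for n in("side","top"):
    L=[manip.get_image(n) for _ in range(8)]
    Z=np.array([l["z_map"] for l in L]);d=L[0]
    d["z_map"]=np.median(Z,0);d["image"]=np.mean([l["image"] for l in L],0).round().astype(np.uint8)
    np.savez(n+"1.npz",**d);o[n]=d;print(n,Z.std(0)[200:220,300:320].mean())
s=o["side"];t=o["top"];cs=cloud(s);ct=cloud(t)
def plane(P,tol=.004):
    best=0
    rng=np.random.default_rng(0)
    for _ in range(500):
        q=P[rng.choice(len(P),3,replace=False)];n=np.cross(q[1]-q[0],q[2]-q[0]);l=np.linalg.norm(n)
        if l<1e-6: continue
        n/=l;k=abs((P-q[0])@n)<tol
        if k.sum()>best:best=k.sum();K=k
    Q=P[K]
    for _ in range(4):
        c=Q.mean(0);n=np.linalg.svd(Q-c)[2][2];Q=P[abs((P-c)@n)<tol]
    return c,n,Q
v,u=np.mgrid[0:420,0:560]
m=(np.abs(u-301)<16)&(np.abs(v-145)<17)
P=cs[m];P=P[np.linalg.norm(P-[.687,.1325,.232],axis=1)<.045]
c,n,Q=plane(P);n*=-np.sign(n[0]);a,e=ray(s,(298.5,146))
print("ring",len(P),len(Q),n,"tilt",np.arcsin(-n[2]),"yaw",np.degrees(np.arctan2(-n[1],-n[0])),"lens",e+a*((c-e)@n)/(a@n),"centre",(Q.max(0)+Q.min(0))/2,Q.max(0)-Q.min(0))
m=np.zeros((420,560),bool);m[128:139,223:238]=1
P=ct[m];P=P[abs(P[:,2]-.262)<.03];c,n,Q=plane(P);n*=np.sign(n[2]);print("top",len(Q),c,n,"tilt",np.arccos(n[2]))
h=ct[133,220:243];print(h)
E
```

```text
side 0.022117885
top 0.019462194
ring 418 279 [-0.9745 -0.184  -0.1282] tilt 0.12858957555814923 yaw 10.694921683105544 lens [0.6876 0.1331 0.232 ] centre [0.6896 0.1333 0.2322] [0.0185 0.0691 0.0709]
top 165 [0.7186 0.1396 0.2544] [-0.1418 -0.025   0.9896] tilt 0.14447710075445053
[[0.7222 0.1716 0.239 ]
 [0.7234 0.1694 0.2345]
 [0.7183 0.1632 0.254 ]
 [0.7181 0.1601 0.255 ]
 [0.7184 0.1573 0.254 ]
 [0.7184 0.1544 0.254 ]
 [0.7183 0.1513 0.2548]
 [0.718  0.1482 0.2561]
 [0.7187 0.1456 0.2534]
 [0.7187 0.1427 0.2537]
 [0.7192 0.14   0.2519]
 [0.7187 0.1368 0.2539]
 [0.7187 0.1338 0.2541]
 [0.719  0.131  0.2533]
 [0.7187 0.1279 0.2544]
 [0.719  0.1251 0.2536]
 [0.7193 0.1222 0.2526]
 [0.7189 0.1191 0.254 ]
 [0.7194 0.1164 0.2525]
 [0.7189 0.1132 0.2543]
 [0.7198 0.1106 0.2513]
 [0.7273 0.111  0.2233]
 [0.7236 0.1064 0.2372]]
```

```bash
cat >> h.py <<'E'
def plan(target_grasp, jawyaw):
    """tool-frame shift (mm) to put the TCP so that the grasp point is at target, spin to jaw yaw (deg)"""
    from station import manip
    st=manip.read_state();Rt=R.from_rotvec(st["tcp_rot"]).as_matrix()
    g=st["eef_pos"]+Rt[:,0]*-manip.tcp_to_grasp
    # rotation about tool x through TCP: grasp on axis unaffected
    d=Rt.T@(np.array(target_grasp)-g)*1000
    y=np.degrees(np.arctan2(Rt[1,2],Rt[0,2]))
    sp=(jawyaw-y+90)%180-90     # world yaw change; tool x down => spin=-yaw
    print("t",round(st["time_s"],2),"grasp",g.round(4),"toolx",Rt[:,0].round(4),"jawyaw",round(y,2),"F",st["ft_force"].round(2),"open",round(st["opening"]*1000,1),"j7",st["joint_positions"].round(2))
    print("shift mm",d.round(1),"spin",round(-np.radians(sp),4),"(deg world)",round(sp,2),"alt",round(-np.radians(sp-180*np.sign(sp)),4))
E
python3 - <<'E'
from h import *
plan([.528,-.237,.16],113.2)
s=load("side1");t=load("top1")
u=np.array([np.cos(np.radians(23.2)),np.sin(np.radians(23.2)),0])
for o in ([.528,-.237,.04],[.5275,-.2365,.04]):
    P=[np.array(o)+u*b for b in (75,29,0,-45)] if 0 else [np.array(o)+u*b/1000 for b in (75,29,0,-45,-132)]
    print("side",proj(s,P).round(1).tolist());print("top",proj(t,P).round(1).tolist())
crop(s,300,250,380,330,7,"s1.png");crop(t,320,175,380,255,7,"t1.png")
E
```

```text
t 0.9 grasp [0.2468 0.5742 0.25  ] toolx [ 0.e+00  1.e-04 -1.e+00] jawyaw 66.74 F [0.14 0.31 0.1 ] open 85.7 j7 [-1.27  0.43  0.03  1.57 -0.01  1.13 -0.08]
shift mm [  90.  -578.7 -634.3] spin -0.8108 (deg world) 46.46 alt 2.3308
side [[353.7, 267.4], [347.6, 278.1], [343.6, 285.2], [337.1, 296.6], [323.7, 320.3]]
top [[338.9, 186.0], [344.1, 198.4], [347.4, 206.3], [352.5, 218.5], [362.5, 242.3]]
side [[353.4, 267.4], [347.3, 278.1], [343.3, 285.2], [336.9, 296.6], [323.4, 320.3]]
top [[338.8, 186.1], [344.0, 198.6], [347.3, 206.4], [352.4, 218.6], [362.3, 242.4]]
```

View pics/s1.png

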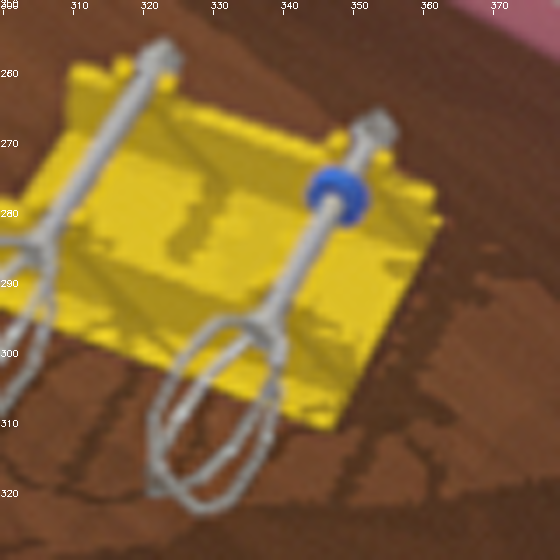

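View pics/t1.png

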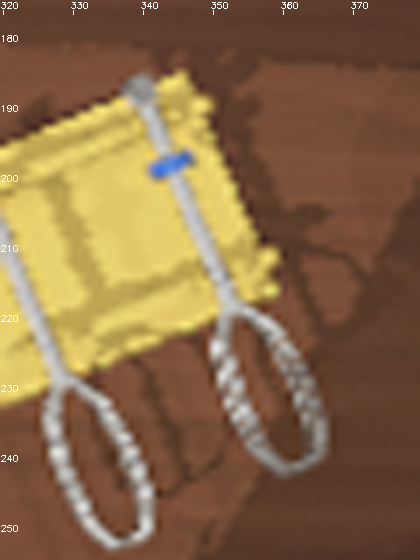

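```bash
python3 -m creep '[{"x":0,"y":-25,"z":-27,"spin":-0.1},{"x":0,"y":-53,"z":-58,"spin":-0.2},{"x":0,"y":-81,"z":-89,"spin":-0.3},{"x":0,"y":-109,"z":-119,"spin":-0.4},{"x":0,"y":-137,"z":-150,"spin":-0.5},{"x":0,"y":-165,"z":-181,"spin":-0.6},{"x":0,"y":-193,"z":-211,"spin":-0.7},{"x":0,"y":-221,"z":-242,"spin":-0.81},{"x":0,"y":-249,"z":-273,"spin":-0.81},{"x":0,"y":-277,"z":-303,"spin":-0.81}]' 50; python3 -c "
from h import *
plan([.5325,-.235,.16],113.2)"
```

```text
time_s: 1.73
eef_pos: [0.381, 0.1868, 0.2316]
tcp_rot: [-1.501, 0.988, 1.501]
ft_force: [0.9, 0.2, 0.5]
opening: 0.0503
t 1.73 grasp [0.381  0.1868 0.2503] toolx [ 7.e-04  7.e-04 -1.e+00] jawyaw 113.23 F [0.86 0.16 0.46] open 50.3 j7 [-0.63  0.1   0.06  2.03 -0.01  1.    1.4 ]
shift mm [  90.1   27.3 -447.4] spin 0.0006 (deg world) -0.03 alt -3.141
```

```bash
python3 -m creep '[{"x":0,"y":2,"z":-40},{"x":0,"y":5,"z":-81},{"x":0,"y":7,"z":-122},{"x":0,"y":10,"z":-163},{"x":0,"y":12,"z":-204},{"x":0,"y":15,"z":-245},{"x":0,"y":17,"z":-286},{"x":0,"y":20,"z":-327},{"x":0,"y":22,"z":-368},{"x":0,"y":25,"z":-409}]' 50; python3 -m creep '[{"y":2,"z":-38},{"y":2,"z":-38}]'; python3 -c "
from h import *
plan([.5325,-.235,.04],113.2)"
```

```text
t 1.73 grasp [0.381  0.1868 0.2503] toolx [ 7.e-04  7.e-04 -1.e+00] jawyaw 113.23 F [0.86 0.16 0.46] open 50.3 j7 [-0.63  0.1   0.06  2.03 -0.01  1.    1.4 ]
shift mm [ 210.1   27.4 -447.5] spin 0.0006 (deg world) -0.03 alt -3.141validation failed for argument at $[0]...
validation failed for argument at $[0]...
```

```bash
python3 -m creep '[{"x":0,"y":2,"z":-40,"spin":0},{"x":0,"y":5,"z":-81,"spin":0},{"x":0,"y":7,"z":-122,"spin":0},{"x":0,"y":10,"z":-163,"spin":0},{"x":0,"y":12,"z":-204,"spin":0},{"x":0,"y":15,"z":-245,"spin":0},{"x":0,"y":17,"z":-286,"spin":0},{"x":0,"y":20,"z":-327,"spin":0},{"x":0,"y":22,"z":-368,"spin":0},{"x":0,"y":25,"z":-409,"spin":0}]' 50; python3 -m creep '[{"x":0,"y":2,"z":-38,"spin":0},{"x":0,"y":2,"z":-38,"spin":0}]'; python3 -c "
from h import *
plan([.5325,-.235,.04],113.2)"
```

```text
time_s: 2.57
eef_pos: [0.5199, -0.2008, 0.2317]
tcp_rot: [-1.502, 0.988, 1.501]
ft_force: [0.9, 1.2, 0.4]
opening: 0.0499
time_s: 2.73
eef_pos: [0.5335, -0.2454, 0.2319]
tcp_rot: [-1.501, 0.997, 1.492]
ft_force: [-1.1, -0.4, 0.3]
opening: 0.0497
t 2.73 grasp [ 0.5335 -0.2453  0.2506] toolx [ 0.0025 -0.0047 -1.    ] jawyaw 112.8 F [-1.07 -0.39  0.31] open 49.7 j7 [ 0.05  0.38  0.39  1.7  -0.16  1.09  2.46]
shift mm [210.5  -3.   11. ] spin -0.007 (deg world) 0.4 alt 3.1346
```

```bash
python3 -m creep '[{"x":30,"y":-3,"z":11,"spin":-0.007},{"x":70,"y":-3,"z":11,"spin":-0.007},{"x":110,"y":-3,"z":11,"spin":-0.007},{"x":130,"y":-3,"z":11,"spin":-0.007},{"x":130,"y":-3,"z":11,"spin":-0.007},{"x":130,"y":-3,"z":11,"spin":-0.007}]' 50; python3 - <<'E'
from h import *
from station import manip
plan([.5325,-.235,.04],113.2)
for n in("side","top"):
    d=manip.get_image(n);np.savez(n+"2.npz",**d)
crop(load("side2"),290,200,400,300,7,"s2.png")
E
```

```text
time_s: 3.23
eef_pos: [0.5319, -0.2346, 0.1015]
tcp_rot: [-1.504, 0.993, 1.499]
ft_force: [0.1, -0.5, 0.9]
opening: 0.0501
t 3.23 grasp [ 0.5319 -0.2345  0.1202] toolx [ 6.0e-04 -4.4e-03 -1.0e+00] jawyaw 113.2 F [ 0.1  -0.54  0.94] open 50.1 j7 [ 0.08  0.51  0.34  1.85 -0.22  0.81  2.51]
shift mm [80.2 -0.4 -0.4] spin -0.0 (deg world) 0.0 alt 3.1416
```

View pics/s2.png

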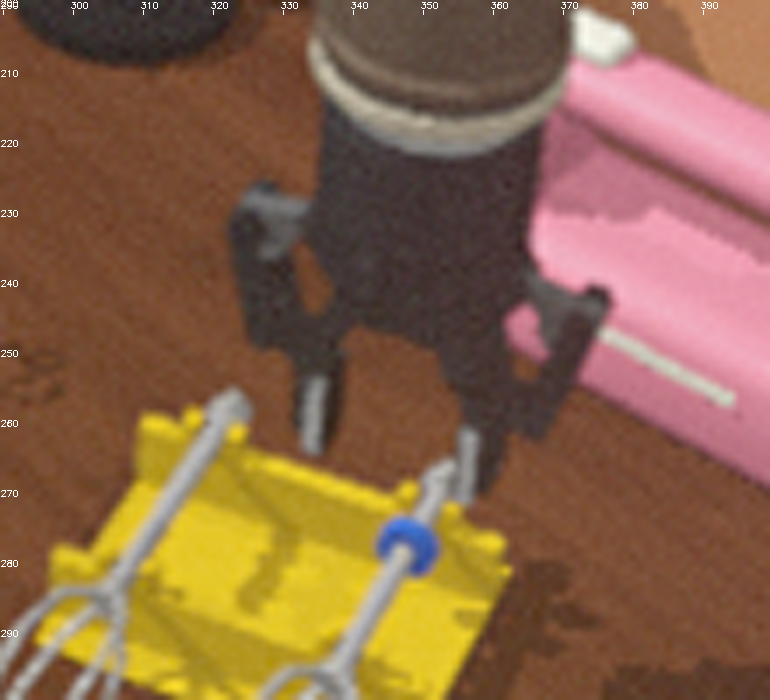

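```bash
python3 -m creep '[{"x":25,"y":0,"z":0,"spin":0},{"x":50,"y":0,"z":0,"spin":0},{"x":70,"y":0,"z":0,"spin":0},{"x":80,"y":0,"z":0,"spin":0},{"x":80,"y":0,"z":0,"spin":0}]' 50
python3 -c "
from h import *
plan([.5325,-.235,.04],113.2)"
python3 -m creep '[{"x":0,"y":0,"z":0,"spin":0},{"x":0,"y":0,"z":0,"spin":0},{"x":0,"y":0,"z":0,"spin":0},{"x":0,"y":0,"z":0,"spin":0},{"x":0,"y":0,"z":0,"spin":0},{"x":0,"y":0,"z":0,"spin":0},{"x":0,"y":0,"z":0,"spin":0},{"x":0,"y":0,"z":0,"spin":0}]' 0 30
python3 -c "
from h import *
plan([.5325,-.235,.16],113.2)"
```

```text
time_s: 3.75
eef_pos: [0.5339, -0.2356, 0.0233]
tcp_rot: [-1.508, 0.992, 1.495]
ft_force: [0.1, -0.9, -0.4]
opening: 0.0497
t 3.75 grasp [ 0.5338 -0.2355  0.042 ] toolx [ 0.0044 -0.0054 -1.    ] jawyaw 113.21 F [ 0.13 -0.94 -0.43] open 49.7 j7 [ 0.12  0.62  0.29  1.9  -0.27  0.65  2.55]
shift mm [2. 1. 1.] spin 0.0001 (deg world) -0.01 alt -3.1415
time_s: 4.42
eef_pos: [0.5348, -0.2358, 0.0246]
tcp_rot: [-1.509, 0.991, 1.494]
ft_force: [-1.1, 0.8, 7.2]
opening: 0.0079
t 4.42 grasp [ 0.5347 -0.2357  0.0433] toolx [ 0.0065 -0.0058 -1.    ] jawyaw 113.21 F [-1.15  0.84  7.15] open 7.9 j7 [ 0.12  0.62  0.29  1.9  -0.27  0.65  2.55]
shift mm [-116.7    1.3    0.6] spin 0.0001 (deg world) -0.01 alt -3.1415
```

```bash
python3 -m creep '[{"x":-10,"y":0,"z":0,"spin":0},{"x":-30,"y":0,"z":0,"spin":0},{"x":-55,"y":0,"z":0,"spin":0},{"x":-80,"y":0,"z":0,"spin":0},{"x":-90,"y":0,"z":0,"spin":0},{"x":-90,"y":0,"z":0,"spin":0},{"x":-90,"y":0,"z":0,"spin":0}]'; python3 - <<'E'
from h import *
from station import manip
plan([.5325,-.235,.04],113.2)
for n in("side","top"):
    d=manip.get_image(n);np.savez(n+"3.npz",**d)
crop(load("side3"),280,200,400,300,6,"s3.png")
crop(load("top3"),310,165,390,245,7,"t3.png")
E
```

```text
time_s: 5.0
eef_pos: [0.5344, -0.2352, 0.1149]
tcp_rot: [-1.51, 0.99, 1.493]
ft_force: [-1.1, -0.2, -0.7]
opening: 0.0078
t 5.0 grasp [ 0.5343 -0.2351  0.1336] toolx [ 0.0077 -0.0059 -1.    ] jawyaw 113.22 F [-1.05 -0.19 -0.74] open 7.8 j7 [ 0.07  0.5   0.35  1.84 -0.22  0.83  2.5 ]
shift mm [93.6  2.1  1.6] spin 0.0003 (deg world) -0.02 alt -3.1412
```

View pics/s3.png

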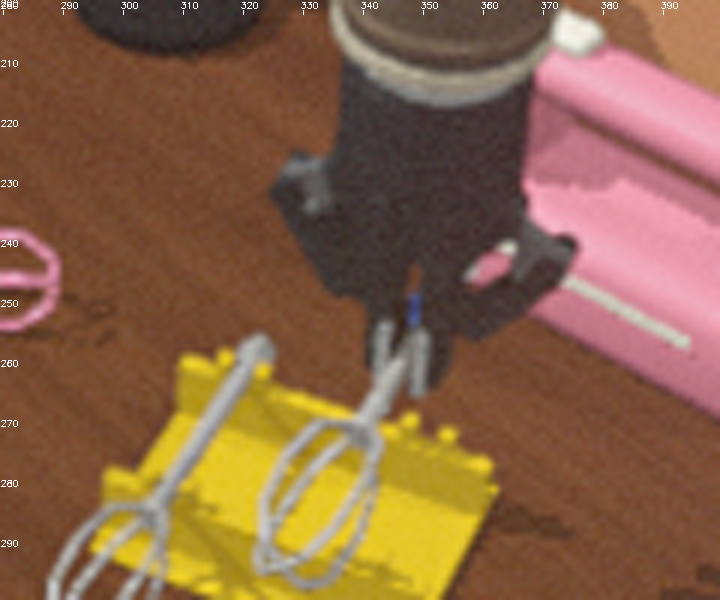

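View pics/t3.png

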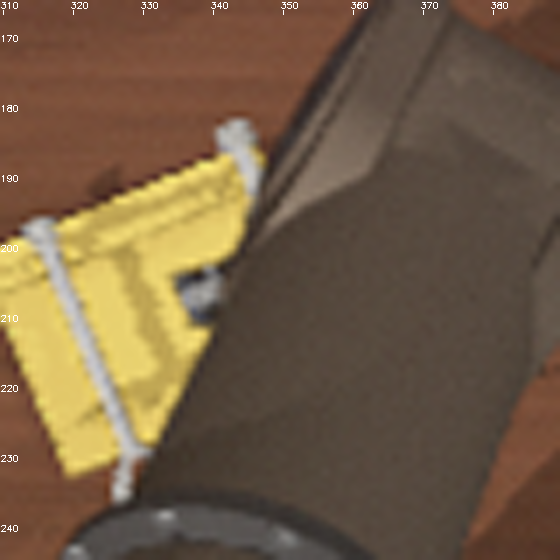

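```bash
cat >> h.py <<'E'
def pred(s,t,g,b0,yaw,pitches=(0,.05,.1,.135),bs=(75,29,-45,-132)):
    for p in pitches:
        u=np.array([np.cos(p)*np.cos(np.radians(yaw)),np.cos(p)*np.sin(np.radians(yaw)),np.sin(p)])
        P=[np.array(g)+u*(b-b0)/1000 for b in bs]
        print(p,"side",proj(s,P).round(1).tolist(),"top",proj(t,P).round(1).tolist())
E
python3 -c "
from h import *
s=load('side3');t=load('top3')
pred(s,t,[.5343,-.2351,.1306],6,23.2)
print(cloud(t)[181:187,341:346,2])"
```

```text
0 side [[357.4, 242.5], [351.1, 253.0], [340.3, 271.2], [326.3, 294.7]] top [[342.7, 182.0], [348.3, 195.3], [357.3, 216.7], [368.0, 242.1]]
0.05 side [[357.5, 241.5], [351.1, 252.7], [340.2, 271.9], [326.2, 296.7]] top [[342.9, 181.9], [348.4, 195.2], [357.2, 216.7], [367.5, 242.1]]
0.1 side [[357.6, 240.6], [351.1, 252.4], [340.1, 272.6], [326.1, 298.5]] top [[343.1, 181.8], [348.4, 195.2], [357.0, 216.7], [367.0, 241.9]]
0.135 side [[357.6, 239.9], [351.1, 252.2], [340.1, 273.1], [326.1, 299.8]] top [[343.2, 181.8], [348.5, 195.2], [356.9, 216.7], [366.7, 241.7]]
[[-0.00315341 -0.00571676 -0.00145076 -0.00538419 -0.00532621]
 [-0.00244343  0.13292284  0.13188951  0.12848829 -0.00205934]
 [ 0.12620976  0.13226174  0.13735365  0.12644217  0.12956683]
 [ 0.1335883   0.12927849  0.13659854  0.1288208   0.12781636]
 [ 0.12463877  0.13030109  0.13019478  0.13685368  1.42917058]
 [-0.0078372   0.13127923  0.12919785  0.13467307  0.12578418]]
```

```bash
python3 -c "
from h import *
np.set_printoptions(precision=3,suppress=True)
t=load('top1');c=cloud(t)
for n,p in [('pink head',(330,291)),('pink mid',(340,285)),('pink tip',(388,293)),('mug handle',(395,266)),('mug left',(391,252)),('mug',(405,250))]: print(n,onz(t,p,.02))
u=np.array([.919,.394,0])
print('cage end',np.array([.4658,-.2652,0])-u*.1375, 'cage mid',np.array([.4658,-.2652,0])-u*.09)
plan([.4658,-.2652,.1336],113.2)"
```

```text
pink head [ 0.239 -0.183  0.02 ]
pink mid [ 0.26  -0.217  0.02 ]
pink tip [ 0.236 -0.381  0.02 ]
mug handle [ 0.328 -0.404  0.02 ]
mug left [ 0.375 -0.391  0.02 ]
mug [ 0.383 -0.439  0.02 ]
cage end [ 0.339 -0.319  0.   ] cage mid [ 0.383 -0.301  0.   ]
t 5.1 grasp [ 0.533 -0.235  0.132] toolx [ 0.005 -0.005 -1.   ] jawyaw 113.21 F [-0.44 -0.31 -0.71] open 8.0 j7 [ 0.07  0.5   0.35  1.84 -0.22  0.83  2.5 ]
shift mm [-1.6 74.1 -1.4] spin 0.0002 (deg world) -0.01 alt -3.1414
```

```bash
python3 -m creep '[{"x":0,"y":20,"z":0,"spin":0},{"x":0,"y":45,"z":-1,"spin":0},{"x":0,"y":65,"z":-1,"spin":0},{"x":0,"y":75,"z":-1,"spin":0},{"x":0,"y":75,"z":-1,"spin":0},{"x":0,"y":75,"z":-1,"spin":0}]'; python3 -c "
from h import *
plan([.4658,-.2652,.06],113.2)"
```

```text
time_s: 5.6
eef_pos: [0.4652, -0.265, 0.1128]
tcp_rot: [-1.507, 0.991, 1.495]
ft_force: [0.8, 0.6, -0.2]
opening: 0.0078
t 5.6 grasp [ 0.4651 -0.2649  0.1315] toolx [ 0.0045 -0.0046 -1.    ] jawyaw 113.19 F [ 0.85  0.57 -0.22] open 7.8 j7 [ 0.15  0.43  0.35  1.96 -0.21  0.78  2.6 ]
shift mm [71.5 -0.4 -0.1] spin -0.0002 (deg world) 0.01 alt 3.1413
```

```bash
python3 -m creep '[{"x":20,"y":0,"z":0,"spin":0},{"x":45,"y":0,"z":0,"spin":0},{"x":65,"y":0,"z":0,"spin":0},{"x":74,"y":0,"z":0,"spin":0},{"x":74,"y":0,"z":0,"spin":0},{"x":74,"y":0,"z":0,"spin":0}]'; python3 - <<'E'
from h import *
from station import manip
plan([.4658,-.2652,.06],113.2)
for n in("side","top"):
    d=manip.get_image(n);np.savez(n+"4.npz",**d)
crop(load("side4"),280,240,400,340,6,"s4.png")
crop(load("top4"),310,165,390,245,7,"t4.png")
E
```

```text
time_s: 6.1
eef_pos: [0.4662, -0.2649, 0.0387]
tcp_rot: [-1.507, 0.991, 1.497]
ft_force: [0.1, -0.6, -1.6]
opening: 0.0079
t 6.1 grasp [ 0.4661 -0.2649  0.0574] toolx [ 0.004  -0.0042 -1.    ] jawyaw 113.23 F [ 0.06 -0.64 -1.62] open 7.9 j7 [ 0.2   0.54  0.3   2.01 -0.26  0.62  2.64]
shift mm [-2.6  0.4 -0.2] spin 0.0006 (deg world) -0.03 alt -3.141
```

View pics/s4.png

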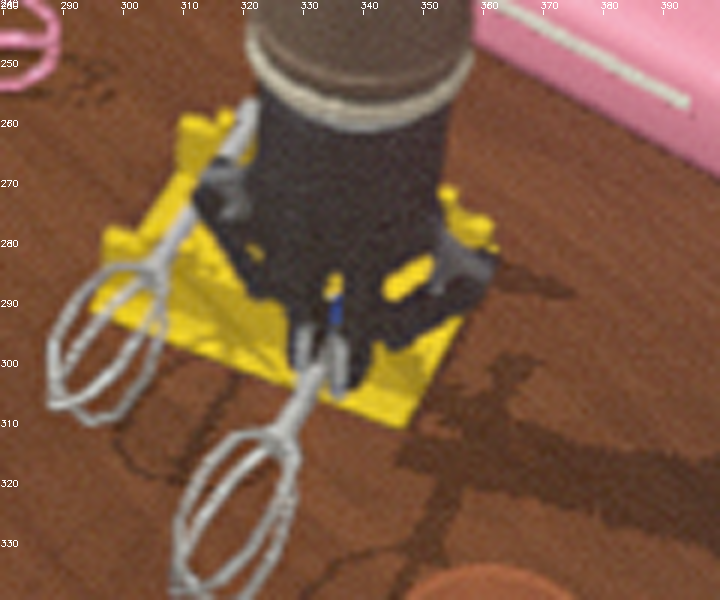

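View pics/t4.png

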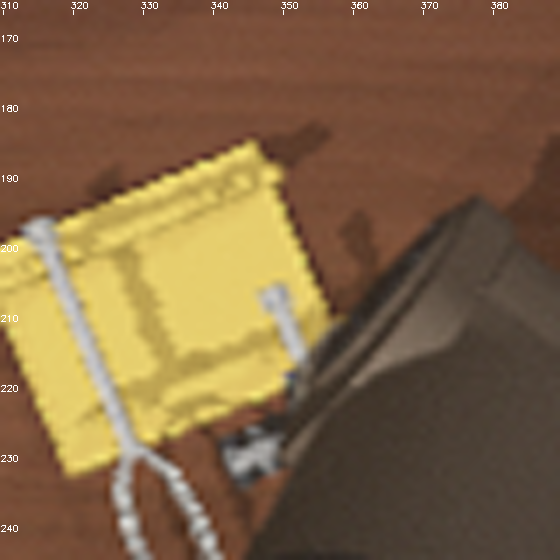

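```bash
python3 -m creep '[{"x":4,"y":0,"z":0,"spin":0},{"x":8,"y":0,"z":0,"spin":0},{"x":12,"y":0,"z":0,"spin":0},{"x":15,"y":0,"z":0,"spin":0},{"x":15,"y":0,"z":0,"spin":0}]' 0 20;python3 -c "
from h import *
plan([.4658,-.2652,.0355],113.2)"; python3 -m creep '[{"x":2,"y":0,"z":0,"spin":0},{"x":4,"y":0,"z":0,"spin":0},{"x":5,"y":0,"z":0,"spin":0},{"x":5,"y":0,"z":0,"spin":0}]' 0 20;python3 - <<'E'
from h import *
from station import manip
plan([.4658,-.2652,.06],113.2)
for n in("side","top"):
    d=manip.get_image(n);np.savez(n+"5.npz",**d)
crop(load("side5"),280,240,400,345,6,"s5.png")
pred(load("side5"),load("top5"),[.466,-.265,.0345],5.5,23.2)
E
```

```text
time_s: 6.62
eef_pos: [0.4667, -0.2656, 0.0243]
tcp_rot: [-1.508, 0.991, 1.494]
ft_force: [0.5, 0.8, 0.9]
opening: 0.008
t 6.62 grasp [ 0.4665 -0.2655  0.043 ] toolx [ 0.0058 -0.005  -1.    ] jawyaw 113.2 F [0.48 0.77 0.95] open 8.0 j7 [ 0.21  0.57  0.28  2.02 -0.27  0.59  2.65]
shift mm [7.5 0.6 0.6] spin 0.0 (deg world) -0.0 alt -3.1415
time_s: 6.95
eef_pos: [0.4665, -0.2659, 0.0194]
tcp_rot: [-1.508, 0.991, 1.494]
ft_force: [-3.0, 0.6, 5.4]
opening: 0.0077
t 6.95 grasp [ 0.4664 -0.2658  0.0381] toolx [ 0.0057 -0.0051 -1.    ] jawyaw 113.18 F [-3.01  0.65  5.35] open 7.7 j7 [ 0.22  0.58  0.28  2.02 -0.27  0.58  2.65]
shift mm [-21.9   0.2   0.6] spin -0.0004 (deg world) 0.02 alt 3.1412
0 side [[344.1, 286.5], [337.5, 298.1], [326.2, 318.2], [311.6, 344.1]] top [[347.4, 205.8], [352.6, 218.3], [361.0, 238.4], [370.9, 262.2]]
0.05 side [[344.2, 285.6], [337.5, 297.8], [326.2, 318.8], [311.6, 345.9]] top [[347.5, 205.8], [352.6, 218.3], [360.8, 238.4], [370.5, 262.1]]
0.1 side [[344.3, 284.7], [337.6, 297.5], [326.1, 319.4], [311.5, 347.5]] top [[347.7, 205.8], [352.7, 218.3], [360.7, 238.4], [370.0, 261.8]]
0.135 side [[344.3, 284.1], [337.6, 297.3], [326.1, 319.8], [311.5, 348.6]] top [[347.8, 205.8], [352.7, 218.3], [360.6, 238.3], [369.7, 261.6]]
```

View pics/s5.png

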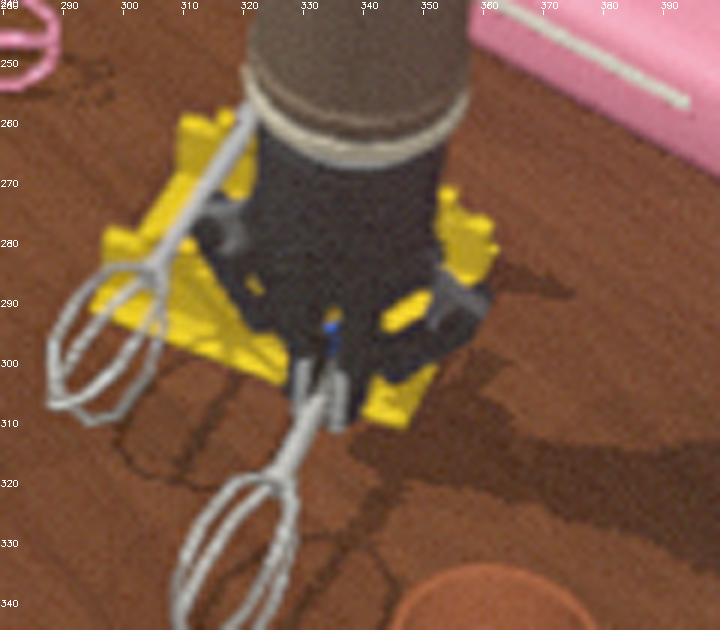

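```bash
python3 - <<'E'
from h import *
crop(load("side5"),285,300,355,370,8,"s5b.png")
t=load("top5");crop(t,330,190,380,270,7,"t5b.png")
E
```

```text
(no output)
```

View pics/s5b.png

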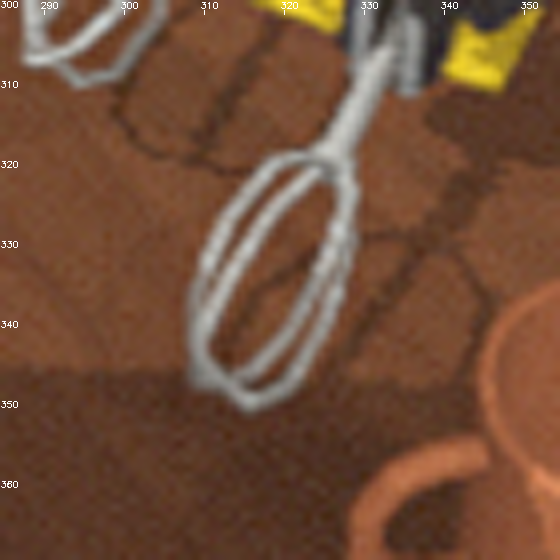

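View pics/t5b.png

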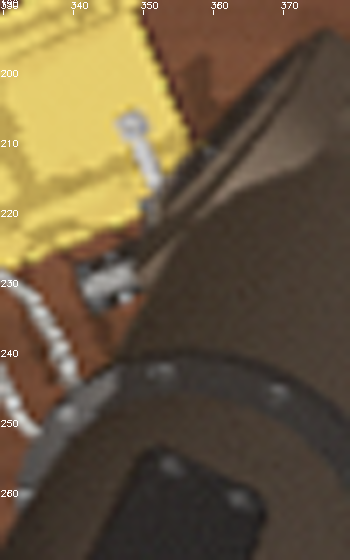

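```bash
python3 -m creep '[{"x":1,"y":0,"z":0,"spin":0},{"x":2,"y":0,"z":0,"spin":0},{"x":3,"y":0,"z":0,"spin":0},{"x":3,"y":0,"z":0,"spin":0}]' 0 20;python3 -c "
from h import *
plan([.4658,-.2652,.16],113.2)"; python3 -m creep '[{"x":-10,"y":0,"z":0,"spin":0},{"x":-35,"y":0,"z":0,"spin":0},{"x":-70,"y":0,"z":0,"spin":0},{"x":-105,"y":0,"z":0,"spin":0},{"x":-125,"y":0,"z":0,"spin":0},{"x":-125,"y":0,"z":0,"spin":0},{"x":-125,"y":0,"z":0,"spin":0}]' 0 30;python3 - <<'E'
from h import *
from station import manip
plan([.4658,-.2652,.06],113.2)
for n in("side","top"):
    d=manip.get_image(n);np.savez(n+"6.npz",**d)
crop(load("side6"),280,220,400,320,6,"s6.png")
st=manip.read_state();g=st["eef_pos"]+[0,0,.0155]
pred(load("side6"),load("top6"),g,5.5,23.2)
E
```

```text
time_s: 7.38
eef_pos: [0.4665, -0.266, 0.0177]
tcp_rot: [-1.508, 0.991, 1.493]
ft_force: [-5.9, 1.5, 20.1]
opening: 0.0077
t 7.38 grasp [ 0.4664 -0.2659  0.0364] toolx [ 0.0065 -0.0049 -1.    ] jawyaw 113.16 F [-5.94  1.46 20.11] open 7.7 j7 [ 0.22  0.58  0.27  2.02 -0.27  0.57  2.66]
shift mm [-123.6   -0.2    0. ] spin -0.0007 (deg world) 0.04 alt 3.1409
time_s: 7.97
eef_pos: [0.4664, -0.2656, 0.1438]
tcp_rot: [-1.51, 0.99, 1.491]
ft_force: [-0.1, 0.1, -1.5]
opening: 0.008
t 7.97 grasp [ 0.4663 -0.2655  0.1625] toolx [ 0.0092 -0.0057 -0.9999] jawyaw 113.17 F [-0.11  0.08 -1.46] open 8.0 j7 [ 0.14  0.39  0.36  1.93 -0.18  0.84  2.58]
shift mm [102.5   0.9   1.4] spin -0.0006 (deg world) 0.03 alt 3.141
0 side [[348.0, 252.1], [341.1, 263.5], [329.2, 283.3], [313.8, 308.9]] top [[353.2, 202.8], [359.0, 216.4], [368.2, 238.5], [379.2, 264.6]]
0.05 side [[348.1, 251.1], [341.1, 263.2], [329.1, 284.0], [313.7, 311.0]] top [[353.4, 202.7], [359.0, 216.4], [368.1, 238.5], [378.7, 264.4]]
0.1 side [[348.2, 250.1], [341.1, 262.9], [329.1, 284.7], [313.6, 312.9]] top [[353.7, 202.7], [359.1, 216.4], [367.9, 238.4], [378.1, 264.2]]
0.135 side [[348.2, 249.5], [341.2, 262.6], [329.1, 285.2], [313.6, 314.2]] top [[353.8, 202.7], [359.2, 216.4], [367.7, 238.4], [377.7, 263.9]]
```

View pics/s6.png

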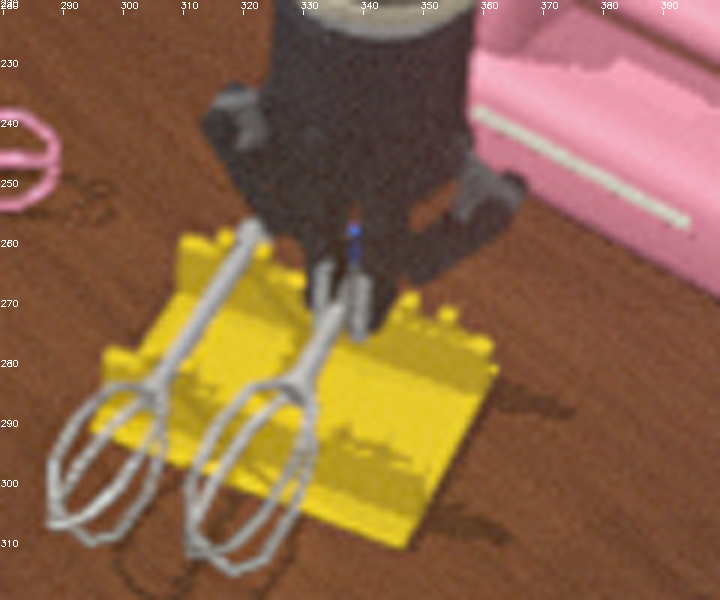

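```bash
python3 -c "
from h import *
plan([.484,.095,.2173],100.6)"
```

```text
t 8.07 grasp [ 0.465  -0.2649  0.1606] toolx [ 0.0054 -0.0043 -1.    ] jawyaw 113.17 F [ 0.09 -0.71 -0.51] open 7.9 j7 [ 0.14  0.39  0.36  1.93 -0.18  0.84  2.58]
shift mm [ -58.2 -159.2  323. ] spin 0.2195 (deg world) -12.57 alt -2.9221
```

```bash
python3 -m creep '[{"x":-10,"y":-3,"z":6,"spin":0},{"x":-25,"y":-10,"z":20,"spin":0.03},{"x":-40,"y":-22,"z":45,"spin":0.06},{"x":-52,"y":-35,"z":71,"spin":0.09},{"x":-58,"y":-48,"z":98,"spin":0.12},{"x":-58,"y":-61,"z":125,"spin":0.15},{"x":-58,"y":-74,"z":151,"spin":0.18},{"x":-58,"y":-87,"z":178,"spin":0.21},{"x":-58,"y":-100,"z":204,"spin":0.22},{"x":-58,"y":-113,"z":230,"spin":0.22}]'; python3 -c "
from h import *
plan([.484,.095,.2173],100.6)"
```

```text
time_s: 8.9
eef_pos: [0.4773, -0.0069, 0.1984]
tcp_rot: [-1.349, 1.118, 1.339]
ft_force: [0.4, -0.3, -0.5]
opening: 0.0082
t 8.9 grasp [ 0.4772 -0.0069  0.2171] toolx [ 0.0036 -0.0045 -1.    ] jawyaw 100.53 F [ 0.41 -0.33 -0.47] open 8.2 j7 [-0.37  0.23  0.32  1.99 -0.08  0.94  1.75]
shift mm [ -0.6 -25.3  98.9] spin -0.0012 (deg world) 0.07 alt 3.1404
```

```bash
python3 -m creep '[{"x":0,"y":-6,"z":25,"spin":0},{"x":0,"y":-13,"z":50,"spin":0},{"x":0,"y":-19,"z":75,"spin":0},{"x":0,"y":-23,"z":90,"spin":0},{"x":0,"y":-25,"z":98,"spin":0},{"x":0,"y":-25,"z":99,"spin":0},{"x":0,"y":-25,"z":99,"spin":0}]'; python3 - <<'E'
from h import *
from station import manip
plan([.5416,.1057,.2173],100.6)
for n in("side","top"):
    d=manip.get_image(n);np.savez(n+"7.npz",**d)
crop(load("side7"),230,120,330,220,7,"s7.png")
crop(load("top7"),190,120,290,200,7,"t7.png")
st=manip.read_state();g=st["eef_pos"]+[0,0,.0155]
pred(load("side7"),load("top7"),g,5.5,10.6)
E
```

```text
time_s: 9.48
eef_pos: [0.4833, 0.0945, 0.1976]
tcp_rot: [-1.349, 1.119, 1.339]
ft_force: [-0.1, 0.0, -0.6]
opening: 0.0077
t 9.48 grasp [0.4833 0.0946 0.2163] toolx [ 0.0025 -0.0053 -1.    ] jawyaw 100.55 F [-0.14  0.04 -0.62] open 7.7 j7 [-0.53  0.25  0.27  1.95 -0.08  0.95  1.54]
shift mm [ -0.9 -59.4   0.2] spin -0.0008 (deg world) 0.05 alt 3.1408
0 side [[268.7, 170.8], [258.0, 177.7], [239.7, 189.4], [216.6, 204.2]] top [[241.4, 191.4], [243.9, 206.5], [247.8, 230.9], [252.5, 259.9]]
0.05 side [[268.7, 169.8], [257.9, 177.3], [239.8, 190.1], [216.8, 206.2]] top [[241.3, 191.3], [243.8, 206.5], [247.9, 230.9], [252.7, 259.7]]
0.1 side [[268.6, 168.8], [257.9, 177.0], [239.8, 190.9], [217.2, 208.2]] top [[241.2, 191.3], [243.8, 206.5], [248.0, 230.9], [252.8, 259.4]]
0.135 side [[268.5, 168.1], [257.9, 176.8], [239.9, 191.4], [217.5, 209.6]] top [[241.1, 191.3], [243.8, 206.5], [248.0, 230.8], [252.9, 259.2]]
```

View pics/s7.png

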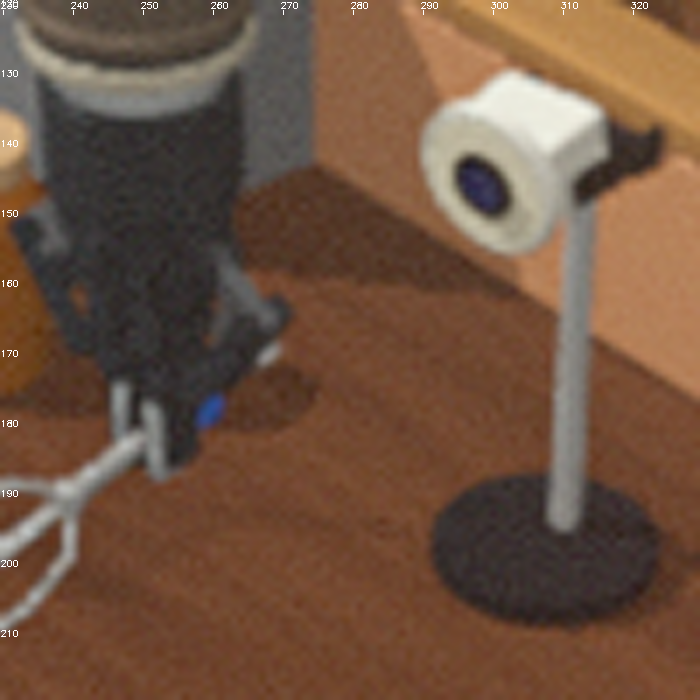

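View pics/t7.png

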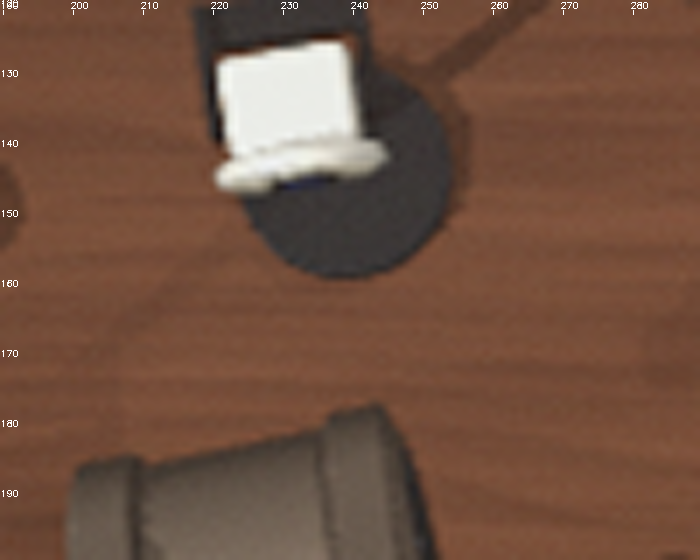

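```bash
python3 - <<'E'
from h import *
crop(load("side7"),205,160,285,235,8,"s7b.png")
crop(load("top7"),220,215,275,275,8,"t7b.png")
c=cloud(load("side7"))
np.set_printoptions(precision=4,suppress=True)
for p in [(268,170),(259,178),(246,185),(243,187),(240,190)]: print(p,c[p[1],p[0]])
E
```

```text
(268, 170) [0.5445 0.1001 0.2221]
(259, 178) [0.5034 0.0886 0.2185]
(246, 185) [0.4578 0.0876 0.2154]
(243, 187) [0.4458 0.0851 0.2155]
(240, 190) [0.4323 0.0805 0.2141]
```

View pics/s7b.png

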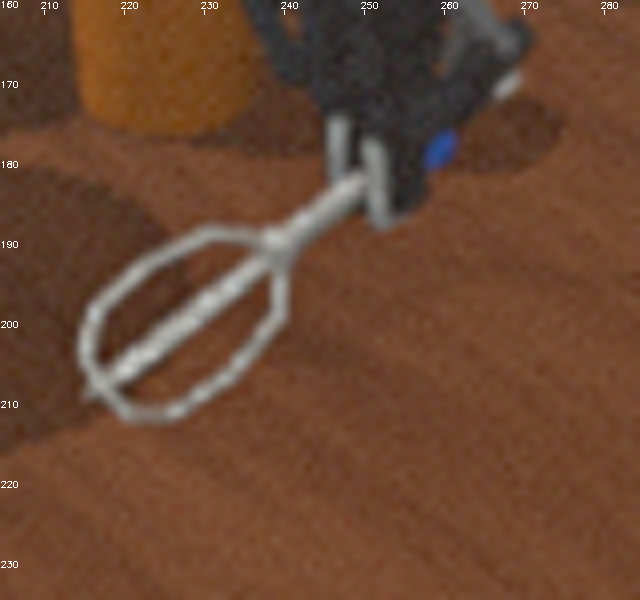

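View pics/t7b.png

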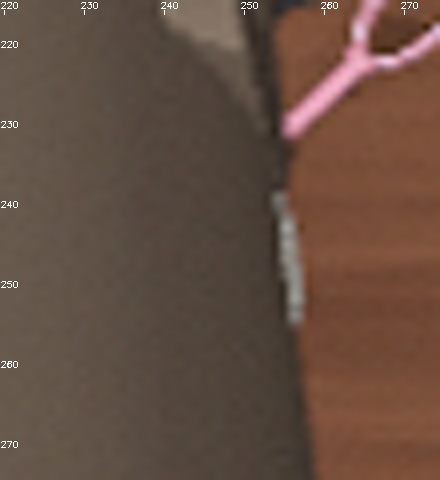

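```bash
python3 -m creep '[{"x":0,"y":-8,"z":0,"spin":0},{"x":0,"y":-20,"z":0,"spin":0},{"x":-1,"y":-34,"z":0,"spin":0},{"x":-1,"y":-46,"z":0,"spin":0},{"x":-1,"y":-54,"z":0,"spin":0},{"x":-1,"y":-58,"z":0,"spin":0},{"x":-1,"y":-58,"z":0,"spin":0},{"x":-1,"y":-58,"z":0,"spin":0}]'; python3 - <<'E'
from h import *
from station import manip
np.set_printoptions(precision=4,suppress=True)
plan([.5416,.1057,.2173],100.6)
for n in("side","top"):
    d=manip.get_image(n);np.savez(n+"8.npz",**d)
s=load("side8");t=load("top8")
crop(s,225,110,325,210,7,"s8.png")
crop(t,205,115,265,195,7,"t8.png")
st=manip.read_state();g=st["eef_pos"]+[0,0,.0155]
pred(s,t,g,5.5,10.6,(.1,.135))
L=np.array([.6876,.1331,.2317]);n=np.array([-.9745,-.182,-.131])
print("line of sight pixels at 30,60,80,100mm",proj(s,[L+n*k for k in(0,.03,.06,.08,.1)]).round(1).tolist(),proj(t,[L+n*k for k in(0,.03,.06,.08,.1)]).round(1).tolist())
E
```

```text
time_s: 10.25
eef_pos: [0.5403, 0.1035, 0.1987]
tcp_rot: [-1.347, 1.121, 1.337]
ft_force: [0.2, -0.4, -0.3]
opening: 0.0075
t 10.25 grasp [0.5403 0.1036 0.2174] toolx [ 0.0024 -0.0056 -1.    ] jawyaw 100.4 F [ 0.18 -0.45 -0.29] open 7.5 j7 [-0.5   0.35  0.27  1.82 -0.1   0.99  1.57]
shift mm [ 0.1 -1.7  1.8] spin -0.0035 (deg world) 0.2 alt 3.1381
0.1 side [[281.6, 160.3], [271.4, 168.2], [254.2, 181.4], [232.6, 198.0]] top [[238.2, 172.4], [240.8, 187.6], [245.0, 212.0], [249.9, 240.5]]
0.135 side [[281.6, 159.6], [271.4, 168.0], [254.2, 181.9], [232.8, 199.4]] top [[238.2, 172.3], [240.8, 187.6], [245.0, 211.9], [250.0, 240.3]]
line of sight pixels at 30,60,80,100mm [[298.5, 146.1], [292.3, 151.1], [285.9, 156.3], [281.6, 159.8], [277.2, 163.4]] [[232.9, 145.2], [234.7, 155.2], [236.4, 165.2], [237.5, 171.8], [238.7, 178.5]]
```

View pics/s8.png

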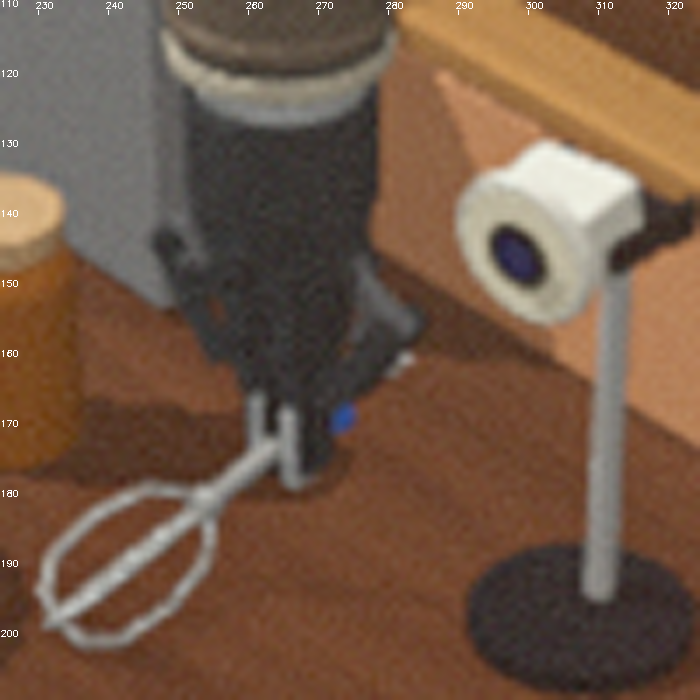

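View pics/t8.png

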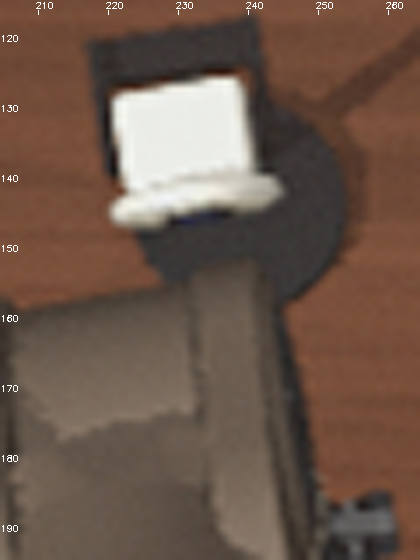

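```bash
python3 -m creep '[{"x":0,"y":-1,"z":1,"spin":0},{"x":0,"y":-2,"z":2,"spin":-0.003},{"x":0,"y":-2,"z":2,"spin":-0.003},{"x":0,"y":-2,"z":2,"spin":-0.003},{"x":0,"y":-2,"z":2,"spin":-0.003},{"x":0,"y":-2,"z":2,"spin":-0.003}]'; python3 - <<'E'
from h import *
from station import manip
np.set_printoptions(precision=4,suppress=True)
plan([.5416,.1057,.2173],100.6)
Ls=[manip.get_image("side") for _ in range(6)]
s=Ls[0];s["z_map"]=np.median([l["z_map"] for l in Ls],0);s["image"]=np.mean([l["image"] for l in Ls],0).astype(np.uint8);np.savez("side9.npz",**s)
t=manip.get_image("top")
c=cloud(t);reg=c[145:175,205:250].reshape(-1,3);reg=reg[reg[:,2]<.9];reg=reg[reg[:,2]>.1]
k=reg[:,0]>.62;print("arm pts near camera, min z with x>.62:",reg[k][:,2].min() if k.any() else None)
crop(s,225,140,305,210,9,"s9.png")
st=manip.read_state();g=st["eef_pos"]+[0,0,.0155]
pred(s,t,g,5.5,10.6,(.07,.1,.135))
# shank axis from side image + vertical plane of the jaws' symmetry
nrm=np.array([-np.sin(np.radians(10.6)),np.cos(np.radians(10.6)),0])
for uv in [(282.1,160.4),(274,167.8),(254.5,181),(232.5,197.8)]:
    a,e=ray(s,uv);P=e+a*((g-e)@nrm)/(a@nrm);print(uv,P,"rel",(P-g)*1000)
print(st["qd"])
E
```

```text
time_s: 10.85
eef_pos: [0.5416, 0.106, 0.1989]
tcp_rot: [-1.349, 1.119, 1.34]
ft_force: [-1.3, 0.3, -0.2]
opening: 0.0074
t 10.85 grasp [0.5415 0.1061 0.2176] toolx [ 0.0025 -0.0053 -1.    ] jawyaw 100.59 F [-1.25  0.35 -0.2 ] open 7.4 j7 [-0.5   0.35  0.27  1.81 -0.1   0.99  1.57]
shift mm [ 0.3  0.  -0.4] spin -0.0001 (deg world) 0.01 alt 3.1415
arm pts near camera, min z with x>.62: 0.21494175933042015
0.07 side [[281.5, 160.4], [271.3, 167.9], [254.0, 180.5], [232.4, 196.3]] top [[237.5, 171.9], [240.1, 187.1], [244.2, 211.4], [249.0, 240.1]]
0.1 side [[281.5, 159.8], [271.3, 167.7], [254.1, 180.9], [232.5, 197.4]] top [[237.5, 171.9], [240.1, 187.1], [244.2, 211.4], [249.1, 240.0]]
0.135 side [[281.5, 159.1], [271.3, 167.4], [254.2, 181.4], [232.8, 198.8]] top [[237.4, 171.8], [240.0, 187.1], [244.3, 211.4], [249.2, 239.8]]
(282.1, 160.4) [0.6123 0.1192 0.2179] rel [70.6703 13.2256  3.5421]
(274, 167.8) [0.5763 0.1125 0.2103] rel [34.736   6.5007 -4.0458]
(254.5, 181) [0.4938 0.0971 0.2081] rel [-47.7746  -8.9408  -6.2822]
(232.5, 197.8) [0.4069 0.0808 0.1996] rel [-134.7322  -25.2144  -14.7763]
[ 0.0002 -0.0013  0.0002 -0.0021  0.0002  0.0006  0.0013]
```

View pics/s9.png

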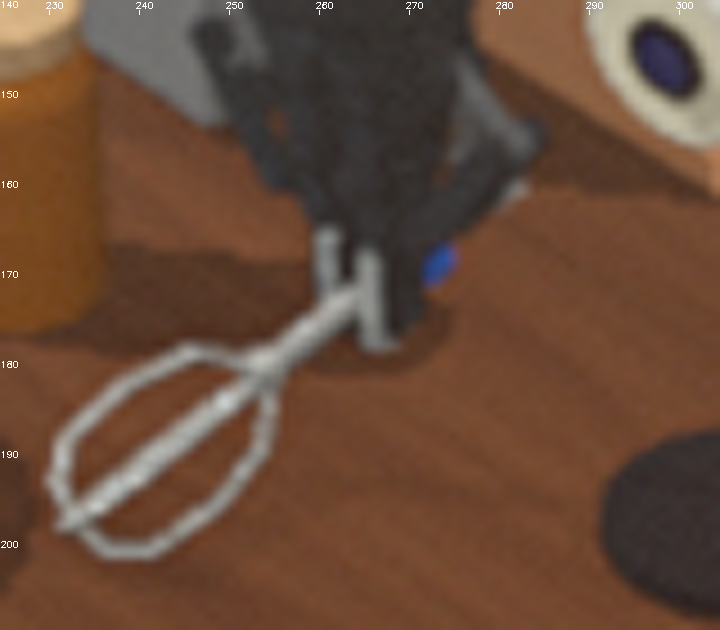

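```bash
python3 - <<'E'
from station import manip
from h import *
d=manip.get_image("side");a=load("side9")["image"].astype(int);b=load("side0")["image"].astype(int);i=d["image"].astype(int)
print("change since last (beater area):",abs(i-a)[140:205,225:300].mean())
print("plain beater/cradle left vs start:",abs(i-b)[250:325,285:325].mean(),"mixer",abs(i-b)[200:270,350:420].mean(),"mug",abs(i-b)[335:390,325:385].mean())
st=manip.read_state();print(st["eef_pos"],st["opening"],st["ft_force"])
print(manip.close_job())
E
```

```text
change since last (beater area): 2.8392478632478633
plain beater/cradle left vs start: 5.843444444444445 mixer 13.98938775510204 mug 8.146565656565656
[0.54159627 0.10596283 0.1988539 ] 0.007963144688938516 [-0.30533784 -0.92403523 -1.06002951]
the job is handed in; nothing more can be done
None
```

The job is handed in with the blue-collared beater gripped in the air, its coupling end pointing at the lens. No verdict was reported. I gripped it about 5 mm ahead of its origin and lifted it clear of the cradle. The camera looks down at about 0.13 rad and the moves cannot tilt the tool, so I lowered the shank onto the cradle's rear rail until the coupling end pitched up. The wrist force peaked at about 20 N there. After that I carried it to the line of sight.

- **Last position check:** the tip is about 80 mm from the glass and about 2 mm off the line of sight.
- **Angle:** pitch reads 0.10–0.12 rad against the lens's 0.12–0.14 rad. The jaws put the shank's heading on the lens's 10.6°.
- **How measured:** the top camera's view of the beater was blocked by the arm. The end position therefore rests on the side view plus arm readings, and only the edge of the tip showed. The cage points alone gave a somewhat steeper pitch than the shank line.
- **Bystanders:** I compared the last side picture with the first for the plain beater, mixer and mug. The plain beater changed least, and the mixer and mug changed more (average pixel difference 14 and 8). I did not work out whether that was shadow or movement, and I did not re-measure any positions. I made no such check on the bowl, crock or jar. I saw nothing touched in any picture.
- **Camera clearance:** a depth check of arm points near the camera head came out low (0.215 m). I took it for edge noise or the head itself and did not check further.

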